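# Clear used vials into the glass-waste bin and seal it

## Robot

A 6-joint arm with a two-finger parallel gripper is mounted at the origin on a cart in front of the work surface, level with it; the furniture and walls round the work are solid. World frame = base frame: x ahead of the robot, y to its left, z up, the work surface at z = 0. Lengths are in m, angles in degrees, forces in N, time in s.
With the tool pointing down it reaches from about 0.25 to 0.725 m from the base axis. Payload 9.7 kg.
Tool frame: the origin (TCP) lies at the very end of the fingers, on their centre line; the grasp point (between the pads) lies grasp_offset behind it (grasp_offset is the distance from the TCP to the grasp point, in m); z points along the fingers, y is the line along which they close (so a half turn about z gives the same grasp; the last joint's range is limited). The gripper opens to 85 mm and grips with 20 to 120 N. Pads are 22 mm wide; open, the fingers measure 114 mm over their backs; the gripper's body (76 mm by 85 mm) begins 54 mm behind the grasp point. The pads swing forward as they close: fully open they stand 13 mm farther back than shut.
Start: joints at [71.391, 4.979, 10.078, 95.1, 0, 90], TCP at [0.176, 0.521, 0.205] pointing down, gripper open.
Joint ranges: [-179.16, 179.16], [-48.56, 103.87], [-65.8, 70.77], [-126.05, 130.52], [-82.76, 87.17], [-180, 180]. Speed limits (degrees/s): [127.2, 127.2, 147.25, 180, 180, 180].

## Interface

Orientations are given as [roll, pitch, yaw] about the fixed x, y, z axes, in that order (R = Rz(yaw) Ry(pitch) Rx(roll)).
In Python, from workcell import get_obs, camera, calibration, job_done, recognise, cut_out, mark_of, grasp_offset gives the robot as it stands.
- The arm moves only by the tool servo_tool, never from a script. Its argument "moves" is a list of rows, each a list of 3 entries, a list of its own where there are three numbers: the turn, a rotation vector about the tool's x, y, z in degrees, then the shift along the tool's x, y, z in m, then the opening in per cent of the stroke, from 0 (shut) to 100 (fully open). In form: [[[ax, ay, az], [x, y, z], claw], ...]. A call has 1 to 12 rows; each row shifts and turns the commanded pose from where the row before left it, along the tool's axes as they then stand; what a row does not reach is not made up. A row lasts 1/10 s, in which the tool goes at most 50 mm and 8.59 degrees, less where a joint would pass 70% of its speed; a pose out of reach is approached as far as the arm can. A call is refused whole if a number of a shift passes 0.05 or a number of a turn 8.59, either way. A call with a gripper value outside its range is refused whole. The fingers move at their own pace and stop on an object; "force" is the grip in N (left out, the last holds). Time passes only in rows, so rows that do not move let the fingers close. It gives the time, the measured TCP pose, the force, the opening and the grip force at its end, in the units of the state.
- get_obs(): the state, without advancing time (a new reading comes with each control period).
- camera(name): name is "scene" or "top" or "wrist"; returns (picture, depth): 384x512x3 uint8, red, green, blue; 384x512 float32, m along the optical axis (not along the pixel's ray), 0 where there is no reading.
- calibration(name): a dict with "camera_matrix" (3x3 intrinsics, pixels), "dist" ([k1, k2, p1, p2, k3] as OpenCV has them; the pictures are not rectified), "R" (3x3) and "t" (3): a world point X has camera coordinates R X + t. Camera axes: x right, y down, z forward; pixel columns grow to the right and rows downward; lengths in m; the calibration is good to about 2 mm. A picture is of the moment at which its call begins: read the wrist's pose just before it. calibration takes no time and is no camera call; for the wrist camera it gives the pose at the moment of the call.
- job_done(): hands the job in; it is judged then, once.
Trained networks look in the newest picture that a camera, given by its name, has taken for a name from the list of things; names that differ only in an ending like _2 or _b are one class to them, and where a whole thing is asked for, a point or a joint stands for the part that bears it (a point fixed in the world has none). Each returns a list of dicts, best first, with "score" (0 to 1); they miss things now and then, are a little off and sometimes report something else, mostly with a low value. They report only what shows in the picture. A call takes as long as a camera call.
- recognise(name, camera): "xyz" ([x, y, z] in m, in the coordinates of the camera as it stood for that picture, good to about 4 mm: the middle of the surface that is visible of it).
- cut_out(name, camera): "mask" (384x512 bool, what is visible of it).
- mark_of(name, camera): "xyz" ([x, y, z] in m, in the coordinates of the camera as it stood for that picture, good to about 4 mm: a listed point, or the origin of a listed thing).
The state is a dict: "time": time; "q": joint angles; "qd": joint speeds; "joint_efforts": joint torques, N m; "ee_pos": TCP position; "tcp_rot": TCP orientation; "wrist_force": force on the tool from outside, world axes, zero at the start; "torque": the same for the moment, N m; "opening": finger opening in m; "grasp_force": force on a finger pad.
Only numpy, scipy, OpenCV 4.12 (cv2) and the standard library are available. Lean on these libraries where they do the work, as an engineer would, in place of code of your own. Each camera call takes 0.05 s, during which the arm holds its last target. There are 200 camera calls.

## Task

Clear all the used screw vials on the bench away into the glass-waste bin: put each one through the mouth past the sprung dust flap, pushing it right through so that it drops inside and the flap closes behind it. When no vial is left out, seal the bin for collection: swing its closing cover over the mouth and press the free end down until its tab snaps behind the rim and the cover stays shut. Leave the dropper bottle, brass weight, film spool and wipe carton where they are.

Things in the scene. Friction and masses are not known exactly. Their poses are not given: they have to be found in the camera images.
- bin: Grey glass-waste bin with white lid, fixed in a steel bench bracket, 120 x 124 mm (its x, y), 190 mm tall to the lid's top. Origin under its centre on the mat (8 mm above the worktop), z up. Hollow: inside 108 x 112 mm, walls 3 mm; its floor is a gable 35 mm high in the middle. The lid, 4 mm thick, has a mouth in its middle 44 mm (bin x) by 92 mm (bin y), with a rim 4 mm high round it, closed by the flap.
- mouth (a point): Centre of the mouth, level with the lid's top, 190 mm above the bin's origin; axes as the bin's.
- flap (a joint): Sprung dust flap just under the lid, 42 x 89 mm, filling the mouth, hinged on the mouth's long edge at bin +x; 0 = shut, to 1.5 rad swung down into the bin. A spring shuts it: 1.3 N at its middle to start it, 1.5 N at its free edge when open. It carries a vial, even lying in the mouth; one let go half-way is held by the flap. Pressed until its top is 45 mm below the lid, a vial is surely through.
- cover (a joint): White closing cover, 58 mm (bin x) x 122 mm, 3 mm thick, hinged along bin x at the mouth's +y end. 1.85 rad = open, leaning 16 degrees past upright; 0 = flat over the mouth. A spring pushes it fully open (0.3 N at the free end when open, 1.3 N when shut) unless the tab under its free end has snapped under the bead of the lid's -y edge: it then stays near 0.01. Snapping takes 4 to 10 N there.
- cover_hinge (a point): Middle of the cover's hinge line (the line runs along bin x), 56.5 mm to bin +y and 6 mm above the mouth point.
- cover_edge (a point): On the cover's outer face (its top when shut), on its centre line, 6 mm from the free end and 116 mm from the hinge; z axis = outward from this face (up when shut), y axis = towards the hinge.
- vial_a_mid (a point): A larger used screw vial, brown body 30 mm across, blue cap 26 mm across, 66 mm tall, 30 g, standing upright on the mat at first (it may topple). Point: its centre, half-way up; z axis along it towards the cap. It may be absent (None).
- vial_b_mid (a point): A middle-sized used screw vial, white body 27 mm across, black cap 23 mm across and 11 mm high, 56 mm tall, 30 g, standing upright on the mat at first (it may topple). Point: its centre, half-way up; z axis along it towards the cap. It may be absent (None).
- vial_c_mid (a point): A middle-sized used screw vial, white body 27 mm across, black cap 23 mm across and 11 mm high, 56 mm tall, 30 g, standing upright on the mat at first (it may topple). Point: its centre, half-way up; z axis along it towards the cap. It may be absent (None).
- vial_d_mid (a point): A small used screw vial, white body 22 mm across, green cap 18 mm across and 9 mm high, 46 mm tall, 30 g, standing upright on the mat at first (it may topple). Point: its centre, half-way up; z axis along it towards the cap. It may be absent (None).
- vial_e_mid (a point): A small used screw vial, white body 22 mm across, green cap 18 mm across and 9 mm high, 46 mm tall, 30 g, standing upright on the mat at first (it may topple). Point: its centre, half-way up; z axis along it towards the cap. It may be absent (None).
- vial_f_mid (a point): A larger used screw vial, brown body 30 mm across, blue cap 26 mm across, 66 mm tall, 30 g, standing upright on the worktop in front of the mat at first (it may topple). Point: its centre, half-way up; z axis along it towards the cap. It may be absent (None).
- dropper_bottle: Brown dropper bottle with a black pointed top, 31 mm across, 92 mm tall, origin under its centre; not part of the job.
- film_spool: Small film spool with white flanges lying flat, 52 mm across, 22 mm high, origin under its centre; not part of the job.
- weight: Brass weight, 30 mm across, 44 mm tall, origin under its centre; not part of the job.
- wipe_box: Carton of wipes, 95 x 63 x 46 mm, origin under its centre; not part of the job.

How it is judged (in metres and radians):
On the way, in this order (a step that is already met when the one before it is completed fails the run):
1. all the vials that are there lie inside the bin and the dust flap has closed behind them (x of vial_a_mid in the frame of bin between -0.057 and 0.057 m and y of vial_a_mid in the frame of bin between -0.059 and 0.059 m and z of vial_a_mid in the frame of bin between 0 and 0.135 m and x of vial_b_mid in the frame of bin between -0.057 and 0.057 m and y of vial_b_mid in the frame of bin between -0.059 and 0.059 m and z of vial_b_mid in the frame of bin between 0 and 0.135 m and x of vial_c_mid in the frame of bin between -0.057 and 0.057 m and y of vial_c_mid in the frame of bin between -0.059 and 0.059 m and z of vial_c_mid in the frame of bin between 0 and 0.135 m and x of vial_d_mid in the frame of bin between -0.057 and 0.057 m and y of vial_d_mid in the frame of bin between -0.059 and 0.059 m and z of vial_d_mid in the frame of bin between 0 and 0.135 m and x of vial_e_mid in the frame of bin between -0.057 and 0.057 m and y of vial_e_mid in the frame of bin between -0.059 and 0.059 m and z of vial_e_mid in the frame of bin between 0 and 0.135 m and x of vial_f_mid in the frame of bin between -0.057 and 0.057 m and y of vial_f_mid in the frame of bin between -0.059 and 0.059 m and z of vial_f_mid in the frame of bin between 0 and 0.135 m and value of joint flap below 0.1 rad), for 0.2 s.
2. the cover is swung shut and its tab has caught (value of joint cover between -0.05 and 0.03 rad), for 0.2 s.
At the end, for the whole second after the job is handed in: Every vial present lies inside the bin (its centre within the walls and less than 135 mm above the bin's foot), the flap is shut (below 0.1 rad) and the cover stays shut by itself behind the rim (below 0.03 rad) (all of step 1 and all of step 2); the robot touches nothing.
It fails at once if the dropper bottle is moved more than 30 mm (distance of dropper_bottle from where it was at the start of the episode above 0.03 m).
It fails at once if the film spool is moved more than 30 mm (distance of film_spool from where it was at the start of the episode above 0.03 m).
It fails at once if the weight is moved more than 30 mm (distance of weight from where it was at the start of the episode above 0.03 m).
It fails at once if the wipe box is moved more than 30 mm (distance of wipe_box from where it was at the start of the episode above 0.03 m).
Of vial_a, vial_b, vial_c, vial_d, vial_e, vial_f only 4 to 6 are there at a start; the rules pass over those that are not, and their reading is None.
At some moment in a run one of vial_a, vial_b, vial_c, vial_d, vial_e may be knocked a few centimetres aside while the robot is not near it.
It also fails if it takes over 210 s, if anything falls off the work surface, if the arm or the gripper's body presses on something with over 40 N, if the wrist force passes 120 N, or if a joint passes its speed limit or range.

## Working session

There is one attempt and no reset: what is moved stays moved. The work goes in short steps, Python scripts to look and compute and a tool call to move; the robot and the scene stay as the last step left them, time stands still between calls to the robot, and variables do not carry over. Pictures are saved under pics/ and viewed, at most 14 in all, crops included, and the job is handed in when it is done.

Besides the shell and the picture viewer there is one more tool, called after "Emit:" in YAML: its name, and indented under it one key for each argument. servo_tool: Moves the arm, as the interface text tells. Its arguments: {"type":"object","properties":{"moves":{"type":"array"},"force":{"type":"number"}},"required":["moves"]}

```bash
mkdir -p pics; ls
cat > h.py <<'E'
import numpy as np, cv2
from workcell import *
def w(cam,p):
    c=calibration(cam); return np.array(c["R"]).T@(np.array(p)-np.array(c["t"]))
def snap(cam,f=None):
    im,d=camera(cam)
    if f: cv2.imwrite("pics/"+f,im[:,:,::-1])
    return im,d
E
python3 - <<'E'
from h import *
print(get_obs(), grasp_offset)
for c in("top","scene"):
    im,d=snap(c,c+"0.png")
    for n in ["bin","mouth","cover_edge","cover_hinge","vial_a_mid","vial_b_mid","vial_d_mid","dropper_bottle","film_spool","weight","wipe_box"]:
        print(c,n,[(np.round(w(c,r["xyz"]),3).tolist(),round(r["score"],2)) for r in mark_of(n,c)])
print(get_obs()["time"])
E
```

```text
pics
{'time': 0.0, 'q': array([7.13899422e+01, 5.01244202e+00, 1.00342413e+01, 9.50993705e+01,
       1.71745328e-03, 8.99997917e+01]), 'qd': array([ 0.00928098,  0.06362038, -0.12019119,  0.04125593, -0.03393829,
        0.04291376]), 'joint_efforts': array([ 1.02644317e-04, -5.20386600e+01,  4.64805400e+01,  1.63963489e-02,
        8.19181105e-05,  8.22459242e-06]), 'ee_pos': array([0.17542627, 0.52099531, 0.20426831]), 'tcp_rot': array([-1.79922429e+02, -1.71773369e-03,  1.61390148e+02]), 'wrist_force': array([-0.08976286,  0.04512047, -0.55873494]), 'torque': array([ 0.00089907, -0.02580637,  0.01532353]), 'grasp_force': 0.0, 'opening': 0.08540545243125314} 0.0187
top bin [([0.595, 0.113, 0.006], 0.73)]
top mouth [([0.592, 0.113, 0.195], 0.6)]
top cover_edge [([0.602, 0.204, 0.316], 0.81)]
top cover_hinge [([0.598, 0.172, 0.207], 0.84)]
top vial_a_mid [([0.559, -0.143, 0.04], 0.6)]
top vial_b_mid []
top vial_d_mid [([0.593, 0.115, 0.197], 0.54), ([0.65, -0.145, 0.028], 0.43)]
top dropper_bottle [([0.711, 0.017, 0.007], 0.69)]
top film_spool [([0.45, 0.269, 0.0], 0.56)]
top weight [([0.737, -0.066, 0.011], 0.67)]
top wipe_box [([0.649, 0.343, 0.011], 0.74)]
scene bin [([0.592, 0.112, 0.01], 0.71)]
scene mouth [([0.594, 0.116, 0.198], 0.89)]
scene cover_edge [([0.599, 0.21, 0.317], 0.78)]
scene cover_hinge [([0.603, 0.169, 0.202], 0.65)]
scene vial_a_mid [([0.56, -0.14, 0.043], 0.86), ([0.594, 0.115, 0.197], 0.46)]
scene vial_b_mid [([0.551, -0.053, 0.034], 0.71)]
scene vial_d_mid [([0.647, -0.137, 0.032], 0.54)]
scene dropper_bottle [([0.718, 0.022, 0.008], 0.77)]
scene film_spool [([0.448, 0.267, -0.004], 0.74)]
scene weight [([0.737, -0.063, 0.008], 0.67)]
scene wipe_box [([0.645, 0.342, 0.008], 0.65)]
1.2
```

View pics/top0.png

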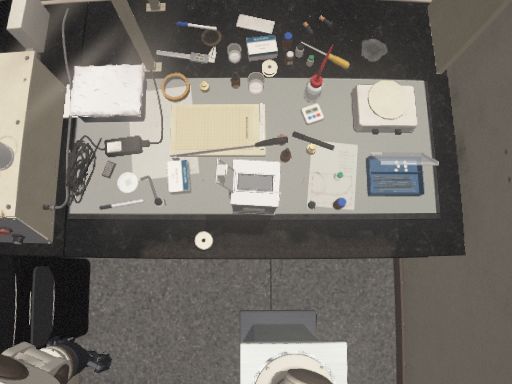

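View pics/scene0.png

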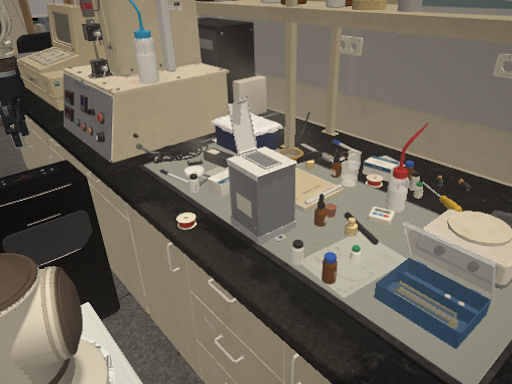

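Run:
```python
from h import *
a=cv2.imread("pics/top0.png")[130:260,90:370]; cv2.imwrite("pics/c1.png",cv2.resize(a,None,fx=2.8,fy=2.8,interpolation=cv2.INTER_CUBIC))
a=cv2.imread("pics/scene0.png")[90:310,140:440]; cv2.imwrite("pics/c2.png",cv2.resize(a,None,fx=2.6,fy=2.6,interpolation=cv2.INTER_CUBIC))
for c in("top","scene"):
    snap(c)
    for n in ["vial_a_mid","vial_b_mid","vial_d_mid"]:
        print(c,n,[(np.round(w(c,r["xyz"]),3).tolist(),round(r["score"],2)) for r in recognise(n,c)])
        for r in cut_out(n,c):
            ys,xs=np.nonzero(r["mask"]); print("  mask",len(xs),xs.mean().round(),ys.mean().round(),round(r["score"],2))
```

```text
top vial_a_mid [([0.557, -0.138, 0.062], 0.69)]
  mask 115 339.0 204.0 0.63
top vial_b_mid [([0.586, 0.123, 0.199], 0.54), ([0.552, -0.052, 0.061], 0.49)]
top vial_d_mid [([0.64, -0.14, 0.04], 0.64)]
  mask 43 338.0 176.0 0.57
scene vial_a_mid [([0.598, 0.189, 0.265], 0.69), ([0.571, 0.085, 0.152], 0.42)]
  mask 424 330.0 268.0 0.72
  mask 6608 258.0 183.0 0.33
scene vial_b_mid [([0.542, -0.063, 0.034], 0.72), ([0.706, 0.017, 0.047], 0.53)]
  mask 291 297.0 253.0 0.61
scene vial_d_mid [([0.643, -0.144, 0.038], 0.63)]
  mask 199 355.0 255.0 0.65
  mask 6518 259.0 183.0 0.34
```

View pics/c1.png

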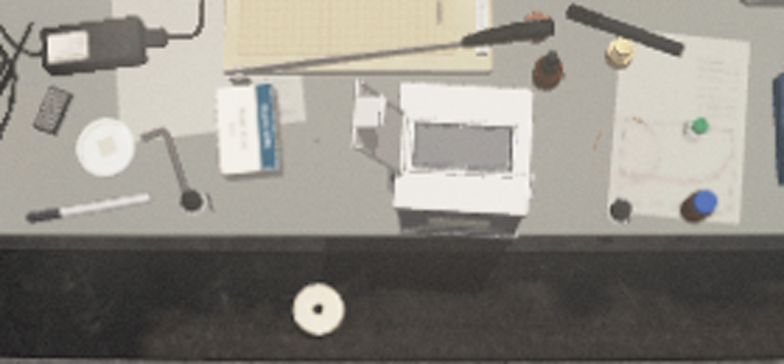

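View pics/c2.png

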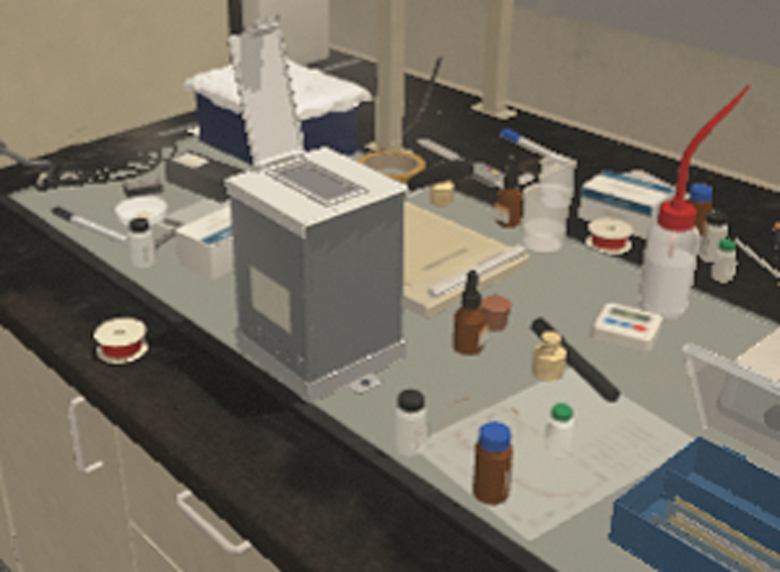

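Emit:
servo_tool:
  moves:
    - [[0,0,8.5],[0,0,-0.03],100]
    - [[0,0,8.5],[0,0,-0.03],100]
    - [[0,0,8.5],[0,0,-0.03],100]
    - [[0,0,8.5],[0,0,0],100]
    - [[0,0,8.5],[0,0,0],100]
    - [[0,0,8.5],[0,0,0],100]
    - [[0,0,8.5],[0,0,0],100]
    - [[0,0,8.5],[0,0,0],100]
    - [[0,0,8.5],[0,0,0],100]
    - [[0,0,8.5],[0,0,0],100]
    - [[0,0,8.5],[0,0,0],100]
    - [[0,0,8.5],[0,0,0],100]

```text
time: 3.1
ee_pos: [0.2242, 0.4995, 0.2948]
tcp_rot: [-177.5, 0.2, 64.6]
wrist_force: [0.1, 0.3, 0.0]
opening: 0.0854
grasp_force: 0.0
```

Emit:
servo_tool:
  moves:
    - [[0,0,8.5],[0,0,0],100]
    - [[0,0,8.5],[0,0,0],100]
    - [[0,0,8.5],[0,0,0],100]
    - [[0,0,8.5],[0,0,0],100]
    - [[0,0,8.5],[0,0,0],100]
    - [[0,0,8.5],[0,0,0],100]
    - [[0,0,8.4],[0,0,0],100]
    - [[0,0,0],[0.04,0.02,0],100]
    - [[0,0,0],[0.05,0.02,0],100]
    - [[0,0,0],[0.05,0.03,0],100]
    - [[0,0,0],[0.05,0.03,0],100]
    - [[0,0,0],[0.04,0.03,0],100]

```text
time: 4.3
ee_pos: [0.6251, 0.3092, 0.2441]
tcp_rot: [-167.6, 7.3, 29.5]
wrist_force: [0.8, 1.3, 1.0]
opening: 0.0858
grasp_force: 0.0
```

```bash
cat >> h.py <<'E'
def cloud(cam,d):
    c=calibration(cam); h,wd=d.shape
    u,v=np.meshgrid(np.arange(wd,dtype=float),np.arange(h,dtype=float))
    p=cv2.undistortPoints(np.stack([u,v],-1).reshape(-1,1,2),np.array(c["camera_matrix"]),np.array(c["dist"])).reshape(h,wd,2)
    P=np.concatenate([p*d[...,None],d[...,None]],-1)
    P=(P-np.array(c["t"]))@np.array(c["R"]); P[d==0]=np.nan
    return P
E
python3 - <<'E'
from h import *
o=get_obs();print(o["time"],o["ee_pos"],o["tcp_rot"],o["q"])
im,d=snap("wrist","w1.png")
P=cloud("wrist",d);print(d.min(),d.max(),P[0,0],P[0,-1],P[-1,0],P[-1,-1])
im,d=snap("top");P=cloud("top",d)
m=(P[...,2]>0.19)&(P[...,2]<0.208)&(abs(P[...,0]-.593)<.1)&(abs(P[...,1]-.113)<.1)
print(m.sum(),cv2.minAreaRect(P[m][:,:2].astype(np.float32)),np.median(P[m][:,2]))
for n,(x,y) in dict(a=(.559,-.141),b=(.551,-.053),c=(.563,.395),d=(.648,-.14)).items():
    q=(abs(P[...,0]-x)<.04)&(abs(P[...,1]-y)<.04)&(P[...,2]>.025)
    if q.sum(): 
        z=P[...,2][q].max();t=q&(P[...,2]>z-.008);print(n,z,P[t].mean(0),t.sum(),np.argwhere(t).mean(0))
E
```

```text
4.3 [0.62513646 0.3091982  0.24408128] [-167.60588086    7.33113286   29.52950107] [ 21.33249072  45.96297224  68.98638227 122.05398179  11.22561816
 171.71078222]
0.0 1.9416602 [ 0.59488106  0.75447929 -0.01086573] [0.85719894 0.19536492 0.01694753] [0.63267863 0.34797948 0.35567759] [0.69063025 0.24675954 0.33338926]
1547 ((0.5933873653411865, 0.10744686424732208), (0.11695864796638489, 0.12102246284484863), 87.32333374023438) 0.19724492368127564
a 0.07928134875871254 [ 0.56048139 -0.14131957  0.07424934] 45 [201.84444444 341.44444444]
b 0.06805814283339648 [ 0.55289059 -0.05380387  0.06385616] 40 [205.025 311.275]
c 0.06742513577029637 [0.56386949 0.39653426 0.06357149] 45 [201.48888889 158.02222222]
d 0.05818578910182291 [ 0.646331   -0.14382486  0.05340507] 21 [174.61904762 339.57142857]
```

View pics/w1.png

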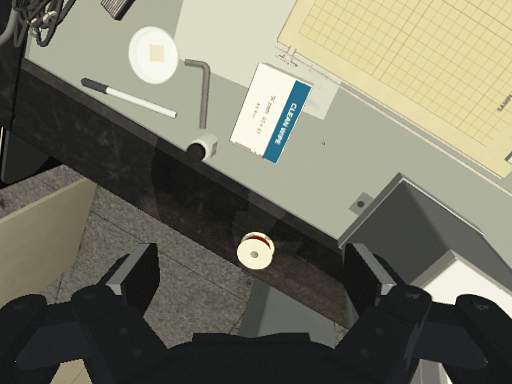

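```bash
cat >> h.py <<'E'
from scipy.spatial.transform import Rotation as Ro
def go(pos,yaw=180):
    o=get_obs(); R=Ro.from_euler("xyz",o["tcp_rot"],degrees=True); T=Ro.from_euler("xyz",[180,0,yaw],degrees=True)
    dp=np.array(pos)-o["ee_pos"]
    print("shift now-axes",np.round(R.inv().apply(dp),4)," rot",np.round((R.inv()*T).as_rotvec(degrees=True),2)," shift target-axes",np.round(T.inv().apply(dp),4))
E
python3 -c "
from h import *
go([.45,.40,.30])"
```

```text
shift now-axes [-0.1181 -0.1741 -0.0122]  rot [ -14.71  -13.62 -150.39]  shift target-axes [ 0.1781  0.0919 -0.0652]
```

Emit:
servo_tool:
  moves:
    - [[0,0,0],[-0.024,-0.035,-0.0025],100]
    - [[0,0,0],[-0.024,-0.035,-0.0025],100]
    - [[0,0,0],[-0.024,-0.035,-0.0025],100]
    - [[0,0,0],[-0.024,-0.035,-0.0025],100]
    - [[0,0,0],[-0.024,-0.035,-0.0025],100]
    - [[-0.82,-0.76,-8.36],[0,0,0],100]
    - [[-0.82,-0.76,-8.36],[0,0,0],100]
    - [[-0.82,-0.76,-8.36],[0,0,0],100]
    - [[-0.82,-0.76,-8.36],[0,0,0],100]
    - [[-0.82,-0.76,-8.36],[0,0,0],100]
    - [[-0.82,-0.76,-8.36],[0,0,0],100]
    - [[-0.82,-0.76,-8.36],[0,0,0],100]

```text
time: 5.6
ee_pos: [0.4553, 0.3762, 0.311]
tcp_rot: [-168.9, -0.9, 91.0]
wrist_force: [0.2, -0.6, 0.6]
opening: 0.0855
grasp_force: 0.0
```

Emit:
servo_tool:
  moves:
    - [[-0.82,-0.76,-8.36],[0,0,0],100]
    - [[-0.82,-0.76,-8.36],[0,0,0],100]
    - [[-0.82,-0.76,-8.36],[0,0,0],100]
    - [[-0.82,-0.76,-8.36],[0,0,0],100]
    - [[-0.82,-0.76,-8.36],[0,0,0],100]
    - [[-0.82,-0.76,-8.36],[0,0,0],100]
    - [[-0.82,-0.76,-8.36],[0,0,0],100]
    - [[-0.82,-0.76,-8.36],[0,0,0],100]
    - [[-0.82,-0.76,-8.36],[0,0,0],100]
    - [[-0.82,-0.76,-8.36],[0,0,0],100]
    - [[-0.82,-0.76,-8.36],[0,0,0],100]
    - [[0,0,0],[0,0,0],100]

```text
time: 6.8
ee_pos: [0.4549, 0.3758, 0.3117]
tcp_rot: [178.4, -0.0, -177.0]
wrist_force: [-1.2, 0.3, 0.2]
opening: 0.0854
grasp_force: 0.0
```

```bash
python3 -c "
from h import *
print(get_obs()['q'])
go([.45,.40,.30])"
```

```text
[ 38.86560673  14.16083777  32.78149835 107.7235718    1.32161082
  35.88228892]
shift now-axes [0.0036 0.0241 0.0124]  rot [ 1.59 -0.09  2.99]  shift target-axes [0.0049 0.0242 0.0117]
```

Emit:
servo_tool:
  moves:
    - [[1.6,0,3],[-0.03,0.01,0],100]
    - [[0,0,0],[-0.04,0.01,0.03],100]
    - [[0,0,0],[-0.04,0.0,0.04],100]
    - [[0,0,0],[0,0.0,0.04],100]
    - [[0,0,0],[0,0.0,0.04],100]
    - [[0,0,0],[0,0,0],100]
    - [[0,0,0],[0,0,0],100]

```text
time: 7.5
ee_pos: [0.559, 0.397, 0.1668]
tcp_rot: [-179.9, -0.2, 179.7]
wrist_force: [0.7, 0.1, 0.7]
opening: 0.0856
grasp_force: 0.0
```

```bash
python3 -c "
from h import *
go([.564,.3965,.033])
im,d=snap('wrist')
for n in ['vial_b_mid','vial_d_mid']: print(n,[(np.round(w('wrist',r['xyz']),3),r['score']) for r in mark_of(n,'wrist')])
"
```

```text
shift now-axes [-0.0055 -0.0002  0.1338]  rot [-0.11 -0.21 -0.28]  shift target-axes [-0.005  -0.0005  0.1338]
vial_b_mid []
vial_d_mid []
```

Emit:
servo_tool:
  moves:
    - [[0,0,0],[-0.005,0,0.04],100]
    - [[0,0,0],[0,0,0.04],100]
    - [[0,0,0],[0,0,0.03],100]
    - [[0,0,0],[0,0,0.024],100]
    - [[0,0,0],[0,0,0],100]
    - [[0,0,0],[0,0,0],0]
    - [[0,0,0],[0,0,0],0]
    - [[0,0,0],[0,0,0],0]
    - [[0,0,0],[0,0,0],0]
    - [[0,0,0],[0,0,0],0]
    - [[0,0,0],[0,0,0],0]
    - [[0,0,0],[0,0,0],0]
  force: 40

```text
time: 8.85
ee_pos: [0.5646, 0.3973, 0.0328]
tcp_rot: [-180.0, -0.1, 179.9]
wrist_force: [-0.2, -0.4, 5.8]
opening: 0.0199
grasp_force: 38.9
```

Emit:
servo_tool:
  moves:
    - [[0,0,0],[0,0,-0.02],0]
    - [[0,0,0],[0,0,-0.04],0]
    - [[0,0,0],[0,0,-0.05],0]
    - [[0,0,0],[0,0,-0.05],0]
    - [[0,0,0],[0,0,0],0]

```text
time: 9.35
ee_pos: [0.5664, 0.3983, 0.2004]
tcp_rot: [179.7, 0.4, 179.8]
wrist_force: [0.7, -0.4, 0.3]
opening: 0.02
grasp_force: 39.1
```

```bash
python3 -c "
from h import *
o=get_obs();print(o['opening'],o['wrist_force'],o['grasp_force'])
im,d=snap('scene','x.png');a=im[80:280,90:340,::-1];im,d=snap('wrist');b=im[184:,56:456,::-1]
cv2.imwrite('pics/s2.png',np.hstack([cv2.resize(a,(400,320)),cv2.resize(b,(400,320))]))
"
```

```text
0.019989901158025986 [ 0.65977483 -0.44991273  0.2527289 ] 39.11869704723358
```

View pics/s2.png

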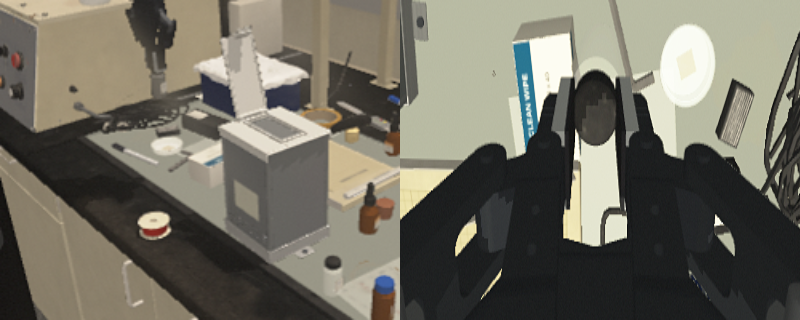

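Run:
```python
from h import *
for c in ("top","scene"):
    im,d=snap(c);P=cloud(c,d);g=im.mean(2)
    lid=(abs(P[...,0]-.593)<.08)&(abs(P[...,1]-.11)<.075)&(P[...,2]>.17)&(P[...,2]<.215)
    m=lid&(abs(P[...,0]-.593)<.04)&(abs(P[...,1]-.113)<.055)
    t,_=cv2.threshold(g[m].astype(np.uint8),0,255,cv2.THRESH_OTSU)
    k=(m&(g<t)).astype(np.uint8)
    n,l,s,ce=cv2.connectedComponentsWithStats(k); i=1+s[1:,4].argmax(); Q=P[l==i]
    print(c,t,s[i,4],"z",np.median(Q[:,2]),"rect",cv2.minAreaRect(Q[:,:2].astype(np.float32)),"mean",Q.mean(0))
    L=P[lid&(g>t)]; print("lid z",np.median(L[:,2]),cv2.minAreaRect(L[:,:2].astype(np.float32)))
```

```text
top 180.0 606 z 0.19465780044327552 rect ((0.5925523042678833, 0.11217020452022552), (0.09555765241384506, 0.048377443104982376), 86.62775421142578) mean [0.5943899  0.11390537 0.19484527]
lid z 0.19821147059857133 ((0.5938180685043335, 0.1125975102186203), (0.1254090815782547, 0.11943550407886505), 86.90937042236328)
scene 172.0 300 z 0.19483739163407582 rect ((0.5929627418518066, 0.11879046261310577), (0.10229867696762085, 0.051468875259160995), 85.42952728271484) mean [0.60026734 0.12196992 0.19612854]
lid z 0.19835319890625794 ((0.59304279088974, 0.11461736261844635), (0.12920492887496948, 0.12130744755268097), 86.3131103515625)
```

Emit:
servo_tool:
  moves:
    - [[0,0,0],[0.03,0,-0.03],0]
    - [[0,0,0],[0.03,0,-0.03],0]
    - [[0,0,0],[0.03,0,-0.025],0]
    - [[0,0,0],[0,-0.04,0],0]
    - [[0,0,0],[0,-0.05,0],0]
    - [[0,0,0],[0,-0.05,0],0]
    - [[0,0,0],[0,-0.05,0],0]
    - [[0,0,0],[0,-0.05,0],0]
    - [[0,0,0],[0,-0.05,0],0]
    - [[0,0,3.3],[0,0,0],0]
    - [[0,0,0],[0,0,0],0]

```text
time: 10.65
ee_pos: [0.4737, 0.1061, 0.276]
tcp_rot: [-179.9, -0.3, 176.3]
wrist_force: [-0.3, -0.8, 0.5]
opening: 0.0198
grasp_force: 39.3
```

```bash
python3 -c "
from h import *
go([.593,.105,.285],176.7)"
```

```text
shift now-axes [-0.119   0.0065 -0.0096]  rot [-0.14 -0.3  -0.37]  shift target-axes [-0.1191  0.0058 -0.009 ]
```

Emit:
servo_tool:
  moves:
    - [[0,0,0],[-0.03,0.002,-0.005],0]
    - [[0,0,-0.4],[-0.03,0.002,0],0]
    - [[0,0,0],[-0.03,0.002,0],0]
    - [[0,0,0],[-0.029,0,0],0]
    - [[0,0,0],[0,0,0],0]
    - [[0,0,0],[0,0,0],0]

```text
time: 11.25
ee_pos: [0.5933, 0.1078, 0.2798]
tcp_rot: [-179.9, -0.4, 177.1]
wrist_force: [0.1, -0.0, 0.6]
opening: 0.0202
grasp_force: 39.2
```

Emit:
servo_tool:
  moves:
    - [[0,0,0],[0,0,0.03],0]
    - [[0,0,0],[0,0,0.02],0]
    - [[0,0,0],[0,0,0.015],0]
    - [[0,0,0],[0,0,0.015],0]
    - [[0,0,0],[0,0,0],0]

```text
time: 11.75
ee_pos: [0.5911, 0.1072, 0.2005]
tcp_rot: [-179.9, -0.4, 177.1]
wrist_force: [-2.8, -0.5, -0.3]
opening: 0.0199
grasp_force: 39.8
```

Emit:
servo_tool:
  moves:
    - [[0,0,0],[-0.002,0,0.02],0]
    - [[0,0,0],[0,0,0.02],0]
    - [[0,0,0],[0,0,0.018],0]
    - [[0,0,0],[0,0,0],0]
    - [[0,0,0],[0,0,0],0]

```text
time: 12.25
ee_pos: [0.5943, 0.1068, 0.1448]
tcp_rot: [-179.9, -0.2, 177.0]
wrist_force: [-0.7, 0.6, -1.3]
opening: 0.0202
grasp_force: 39.1
```

Emit:
servo_tool:
  moves:
    - [[0,0,0],[0,0,0],45]
    - [[0,0,0],[0,0,0],45]
    - [[0,0,0],[0,0,0],45]
    - [[0,0,0],[0,0,0],45]
    - [[0,0,0],[0,0,-0.04],45]
    - [[0,0,0],[0,0,-0.04],45]
    - [[0,0,0],[0,0,-0.03],20]
    - [[0,0,0],[0,0,0],0]
    - [[0,0,0],[0,0,0],0]
    - [[0,0,0],[0,0,0],0]

```text
time: 13.25
ee_pos: [0.5952, 0.1065, 0.2527]
tcp_rot: [-179.9, -0.3, 176.9]
wrist_force: [0.2, 0.8, -0.2]
opening: 0.0001
grasp_force: 0.0
```

Run:
```python
from h import *
o=get_obs();print(o["ee_pos"],o["opening"])
im,d=snap("scene");P=cloud("scene",d)
m=(abs(P[...,0]-.593)<.03)&(abs(P[...,1]-.113)<.045)&(P[...,2]>.1)
print(m.sum(),np.nanpercentile(P[m][:,2],[0,5,25,50,75,95,100]))
cv2.imwrite("pics/s3.png",cv2.resize(im[80:260,170:340,::-1],None,fx=3,fy=3,interpolation=2))
```

```text
[0.59517217 0.10649938 0.2527011 ] 5.0852085750341974e-05
3023 [0.19241531 0.19481271 0.34134073 0.41157761 0.47372022 0.52592479
 0.54706796]
```

View pics/s3.png

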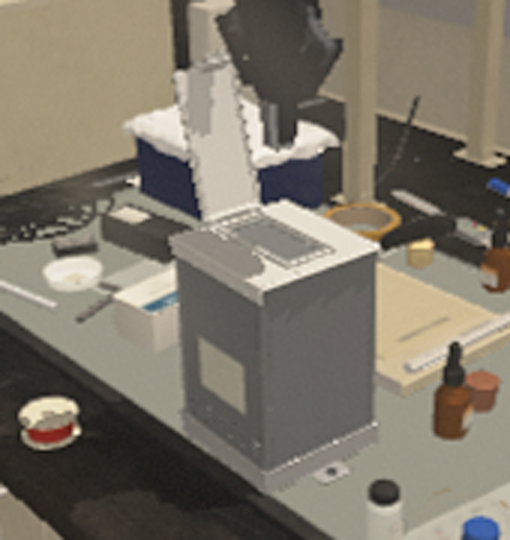

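Emit:
servo_tool:
  moves:
    - [[0,0,0],[0,-0.04,0],0]
    - [[0,0,0],[0.01,-0.05,0],0]
    - [[0,0,0],[0.02,-0.05,0],30]
    - [[0,0,3],[0.01,-0.02,0],60]
    - [[0,0,0],[0,0,0.04],60]
    - [[0,0,0],[0,0,0.04],60]
    - [[0,0,0],[0,0,0],60]
    - [[0,0,0],[0,0,0],60]

```text
time: 14.1
ee_pos: [0.5478, -0.0466, 0.1744]
tcp_rot: [-179.9, -0.3, 174.0]
wrist_force: [0.8, -1.3, -0.1]
opening: 0.0514
grasp_force: 0.0
```

```bash
cat >> h.py <<'E'
def vials():
    for c in ("top","scene"):
        snap(c)
        for n in ["vial_a_mid","vial_b_mid","vial_d_mid"]:
            print(c,n,[(np.round(w(c,r["xyz"]),3).tolist(),round(r["score"],2)) for r in mark_of(n,c)])
E
python3 - <<'E'
from h import *
vials(); go([.5525,-.0535,.030],176.7)
E
```

```text
top vial_a_mid []
top vial_b_mid [([0.557, -0.058, 0.036], 0.42)]
top vial_d_mid [([0.647, 0.345, 0.008], 0.63), ([0.592, 0.113, 0.196], 0.25)]
scene vial_a_mid [([0.563, -0.14, 0.044], 0.92), ([0.599, 0.169, 0.203], 0.61)]
scene vial_b_mid [([0.552, -0.053, 0.032], 0.75)]
scene vial_d_mid [([0.647, -0.141, 0.033], 0.53)]
shift now-axes [-0.0046 -0.0061  0.1452]  rot [-0.12 -0.11 -2.73]  shift target-axes [-0.004  -0.0066  0.1452]
```

Nothing has been knocked. Pick b.

Emit:
servo_tool:
  moves:
    - [[0,0,-2.7],[-0.005,-0.006,0.03],60]
    - [[0,0,0],[0,0,0.03],60]
    - [[0,0,0],[0,0,0.04],60]
    - [[0,0,0],[0,0,0.03],60]
    - [[0,0,0],[0,0,0.015],60]
    - [[0,0,0],[0,0,0],60]
    - [[0,0,0],[0,0,0],0]
    - [[0,0,0],[0,0,0],0]
    - [[0,0,0],[0,0,0],0]
    - [[0,0,0],[0,0,0],0]
    - [[0,0,0],[0,0,0],0]
    - [[0,0,0],[0,0,0],0]

```text
time: 15.7
ee_pos: [0.5537, -0.0533, 0.0316]
tcp_rot: [-179.9, 0.0, 176.7]
wrist_force: [0.2, 1.8, 7.5]
opening: 0.0204
grasp_force: 39.5
```

Emit:
servo_tool:
  moves:
    - [[0,0,0],[0,0,-0.03],0]
    - [[0,0,0],[0,0,-0.05],0]
    - [[0,0,0],[0,0,-0.05],0]
    - [[0,0,0],[0,0,-0.05],0]
    - [[0,0,0],[0,0,-0.05],0]
    - [[0,0,0],[0,0,-0.03],0]
    - [[0,0,0],[0,0,0],0]
    - [[0,0,0],[0,0,0],0]

```text
time: 16.5
ee_pos: [0.5536, -0.0531, 0.2902]
tcp_rot: [-179.9, -0.1, 176.7]
wrist_force: [0.6, -1.0, -0.5]
opening: 0.0203
grasp_force: 39.2
```

Run:
```python
from h import *
go([.594,.105,.285],176.7)
```

```text
shift now-axes [-0.0311  0.1602  0.0049]  rot [-0.12 -0.07 -0.05]  shift target-axes [-0.0313  0.1601  0.0052]
```

Emit:
servo_tool:
  moves:
    - [[0,0,0],[-0.01,0.04,0],0]
    - [[0,0,0],[-0.01,0.045,0],0]
    - [[0,0,0],[-0.011,0.045,0],0]
    - [[0,0,0],[0,0.03,0.005],0]
    - [[0,0,0],[0,0,0],0]
    - [[0,0,0],[0,0,0],0]

```text
time: 17.1
ee_pos: [0.593, 0.1054, 0.2824]
tcp_rot: [-179.8, -0.3, 176.7]
wrist_force: [0.1, -0.8, -0.2]
opening: 0.0203
grasp_force: 39.3
```

Emit:
servo_tool:
  moves:
    - [[0,0,0],[0,0,0.03],0]
    - [[0,0,0],[0,0,0.03],0]
    - [[0,0,0],[0,0,0.015],0]
    - [[0,0,0],[0,0,0.015],0]
    - [[0,0,0],[0,0,0.015],0]
    - [[0,0,0],[0,0,0],0]
    - [[0,0,0],[0,0,0],0]

```text
time: 17.8
ee_pos: [0.5924, 0.1037, 0.1789]
tcp_rot: [-179.9, -0.3, 176.6]
wrist_force: [-1.3, -0.4, 0.8]
opening: 0.0202
grasp_force: 40.8
```

Emit:
servo_tool:
  moves:
    - [[0,0,0],[-0.001,0.002,0.02],0]
    - [[0,0,0],[0,0,0.017],0]
    - [[0,0,0],[0,0,0],0]
    - [[0,0,0],[0,0,0],45]
    - [[0,0,0],[0,0,0],45]
    - [[0,0,0],[0,0,0],45]
    - [[0,0,0],[0,0,0],45]
    - [[0,0,0],[0,0,-0.04],45]
    - [[0,0,0],[0,0,-0.04],45]
    - [[0,0,0],[0,0,-0.03],20]
    - [[0,0,0],[0,0,0],0]
    - [[0,0,0],[0,0,0],0]

```text
time: 19.0
ee_pos: [0.5951, 0.107, 0.2527]
tcp_rot: [-179.9, -0.1, 176.7]
wrist_force: [-0.8, 0.0, -1.1]
opening: 0.0002
grasp_force: 0.0
```

Emit:
servo_tool:
  moves:
    - [[0,0,0],[0,-0.04,0],0]
    - [[0,0,0],[0.01,-0.05,0],0]
    - [[0,0,0],[0.02,-0.05,0],30]
    - [[0,0,0],[0.005,-0.05,0],60]
    - [[0,0,0],[0,-0.045,0],60]
    - [[0,0,0],[0,0,0],60]
    - [[0,0,0],[0,0,0],60]

```text
time: 19.7
ee_pos: [0.5473, -0.1219, 0.2513]
tcp_rot: [-179.9, -0.3, 176.5]
wrist_force: [0.1, 0.7, -0.1]
opening: 0.0513
grasp_force: 0.0
```

```bash
cat >> h.py <<'E'
def flap():
    im,d=snap("top");P=cloud("top",d)
    m=(abs(P[...,0]-.593)<.03)&(abs(P[...,1]-.113)<.045); print("flap z",np.nanpercentile(P[m][:,2],[0,5,50,95,100]).round(3))
E
python3 - <<'E'
from h import *
flap();vials(); go([.561,-.141,.034],176.7)
E
```

```text
flap z [0.189 0.191 0.195 0.202 0.207]
top vial_a_mid [([0.452, 0.267, -0.002], 0.48), ([0.559, -0.141, 0.039], 0.39)]
top vial_b_mid []
top vial_d_mid [([0.65, -0.144, 0.033], 0.49), ([0.593, 0.114, 0.198], 0.39)]
scene vial_a_mid [([0.561, -0.136, 0.041], 0.56)]
scene vial_b_mid []
scene vial_d_mid [([0.649, -0.14, 0.032], 0.75)]
shift now-axes [-0.015  -0.0194  0.2185]  rot [-0.11 -0.18  0.02]  shift target-axes [-0.0143 -0.0198  0.2185]
```

Emit:
servo_tool:
  moves:
    - [[0,0,0],[-0.015,-0.019,0.03],60]
    - [[0,0,0],[0,0,0.04],60]
    - [[0,0,0],[0,0,0.05],60]
    - [[0,0,0],[0,0,0.05],60]
    - [[0,0,0],[0,0,0.03],60]
    - [[0,0,0],[0,0,0.013],60]
    - [[0,0,0],[0,0,0],60]
    - [[0,0,0],[0,0,0],0]
    - [[0,0,0],[0,0,0],0]
    - [[0,0,0],[0,0,0],0]
    - [[0,0,0],[0,0,0],0]
    - [[0,0,0],[0,0,0],0]

```text
time: 21.35
ee_pos: [0.5624, -0.1415, 0.042]
tcp_rot: [-179.9, 0.1, 176.7]
wrist_force: [-0.1, 0.4, 7.6]
opening: 0.0235
grasp_force: 39.1
```

Emit:
servo_tool:
  moves:
    - [[0,0,0],[0,0,0],0]
    - [[0,0,0],[0,0,-0.03],0]
    - [[0,0,0],[0,0,-0.05],0]
    - [[0,0,0],[0,0,-0.05],0]
    - [[0,0,0],[0,0,-0.05],0]
    - [[0,0,0],[0,0,-0.05],0]
    - [[0,0,0],[0,0,-0.025],0]
    - [[0,0,0],[0,0,0],0]
    - [[0,0,0],[0,0,0],0]

```text
time: 22.25
ee_pos: [0.5621, -0.141, 0.2952]
tcp_rot: [-179.9, -0.1, 176.7]
wrist_force: [-0.6, -0.5, -0.6]
opening: 0.023
grasp_force: 39.3
```

Run:
```python
from h import *
go([.594,.105,.285],176.7)
```

```text
shift now-axes [-0.0175  0.2474  0.0096]  rot [-0.13 -0.08 -0.05]  shift target-axes [-0.0177  0.2474  0.0102]
```

Emit:
servo_tool:
  moves:
    - [[0,0,0],[-0.01,0.045,0],0]
    - [[0,0,0],[-0.0075,0.05,0],0]
    - [[0,0,0],[0,0.05,0],0]
    - [[0,0,0],[0,0.05,0],0]
    - [[0,0,0],[0,0.035,0],0]
    - [[0,0,0],[0,0.017,0.008],0]
    - [[0,0,0],[0,0,0],0]
    - [[0,0,0],[0,0,0],0]

```text
time: 23.05
ee_pos: [0.5931, 0.1036, 0.2848]
tcp_rot: [-179.8, -0.3, 176.7]
wrist_force: [-0.6, -0.6, -0.7]
opening: 0.0231
grasp_force: 39.3
```

Emit:
servo_tool:
  moves:
    - [[0,0,0],[0,0,0.03],0]
    - [[0,0,0],[0,0,0.03],0]
    - [[0,0,0],[0,0,0.015],0]
    - [[0,0,0],[0,0,0.015],0]
    - [[0,0,0],[0,0,0.015],0]
    - [[0,0,0],[0,0,0],0]
    - [[0,0,0],[0,0,0],0]

```text
time: 23.75
ee_pos: [0.5926, 0.1027, 0.1811]
tcp_rot: [-179.9, -0.2, 176.6]
wrist_force: [-1.4, -0.6, -0.9]
opening: 0.0233
grasp_force: 39.2
```

Emit:
servo_tool:
  moves:
    - [[0,0,0],[-0.001,0.003,0.02],0]
    - [[0,0,0],[0,0,0.02],0]
    - [[0,0,0],[0,0,0],0]
    - [[0,0,0],[0,0,0],45]
    - [[0,0,0],[0,0,0],45]
    - [[0,0,0],[0,0,0],45]
    - [[0,0,0],[0,0,0],45]
    - [[0,0,0],[0,0,-0.04],45]
    - [[0,0,0],[0,0,-0.04],45]
    - [[0,0,0],[0,0,-0.03],20]
    - [[0,0,0],[0,0,0],0]
    - [[0,0,0],[0,0,0],0]

```text
time: 24.95
ee_pos: [0.5952, 0.1072, 0.2518]
tcp_rot: [-179.9, -0.1, 176.7]
wrist_force: [-0.2, 0.2, -0.6]
opening: 0.0004
grasp_force: 0.0
```

Emit:
servo_tool:
  moves:
    - [[0,0,0],[0,-0.04,0],0]
    - [[0,0,0],[0.0,-0.05,0],0]
    - [[0,0,0],[0.0,-0.05,0],30]
    - [[0,0,0],[0,-0.05,0],60]
    - [[0,0,0],[0,-0.045,0],60]
    - [[0,0,0],[0,0,0],60]
    - [[0,0,0],[0,0,0],60]

```text
time: 25.65
ee_pos: [0.5804, -0.1285, 0.2501]
tcp_rot: [-179.9, -0.3, 176.5]
wrist_force: [-0.0, 0.3, -0.7]
opening: 0.0512
grasp_force: 0.0
```

Run:
```python
from h import *
flap();vials(); go([.648,-.1425,.026],176.7)
```

```text
flap z [0.189 0.191 0.195 0.202 0.208]
top vial_a_mid []
top vial_b_mid []
top vial_d_mid []
scene vial_a_mid []
scene vial_b_mid []
scene vial_d_mid [([0.648, -0.138, 0.036], 0.58)]
shift now-axes [-0.0686 -0.0113  0.2253]  rot [-0.11 -0.17  0.02]  shift target-axes [-0.0679 -0.0117  0.2254]
```

Emit:
servo_tool:
  moves:
    - [[0,0,0],[-0.035,-0.01,0],60]
    - [[0,0,0],[-0.034,0,0.03],60]
    - [[0,0,0],[0,0,0.05],60]
    - [[0,0,0],[0,0,0.05],60]
    - [[0,0,0],[0,0,0.05],60]
    - [[0,0,0],[0,0,0.03],60]
    - [[0,0,0],[0,0,0.015],60]
    - [[0,0,0],[0,0,0],60]
    - [[0,0,0],[0,0,0],60]

```text
time: 27.0
ee_pos: [0.6493, -0.142, 0.0281]
tcp_rot: [-179.9, -0.1, 176.7]
wrist_force: [0.2, 0.1, -0.0]
opening: 0.0512
grasp_force: 0.0
```

Emit:
servo_tool:
  moves:
    - [[0,0,0],[0,0,0],0]
    - [[0,0,0],[0,0,0],0]
    - [[0,0,0],[0,0,0],0]
    - [[0,0,0],[0,0,0],0]
    - [[0,0,0],[0,0,0],0]
    - [[0,0,0],[0,0,0],0]
    - [[0,0,0],[0,0,0],0]

```text
time: 27.7
ee_pos: [0.6494, -0.1417, 0.0281]
tcp_rot: [-179.9, -0.0, 176.7]
wrist_force: [0.5, 2.1, 7.1]
opening: -0.0001
grasp_force: 3.5
```

Emit:
servo_tool:
  moves:
    - [[0,0,0],[0,0,-0.03],0]
    - [[0,0,0],[0,0,-0.05],0]
    - [[0,0,0],[0,0,-0.05],0]
    - [[0,0,0],[0,0,-0.05],0]
    - [[0,0,0],[0,0,-0.05],0]
    - [[0,0,0],[0,0,-0.03],0]
    - [[0,0,0],[0,0,0],0]
    - [[0,0,0],[0,0,0],0]

```text
time: 28.5
ee_pos: [0.6497, -0.1416, 0.2869]
tcp_rot: [-179.9, -0.1, 176.7]
wrist_force: [-0.0, 0.1, -1.2]
opening: 0.0001
grasp_force: 0.0
```

Run:
```python
from h import *
go([.594,.105,.285],176.7)
```

```text
shift now-axes [0.07   0.243  0.0014]  rot [-0.12 -0.08 -0.05]  shift target-axes [0.0698 0.243  0.0019]
```

Run:
```python
from h import *
vials()
im,_=camera("scene"); im2,_=camera("top")
a=cv2.resize(im[200:320,260:420,::-1],(480,360),interpolation=2); b=cv2.resize(im2[140:230,290:370,::-1],(320,360),interpolation=2)
cv2.imwrite("pics/s4.png",np.hstack([a,b]))
```

```text
top vial_a_mid [([0.451, 0.268, 0.001], 0.42)]
top vial_b_mid [([0.593, 0.112, 0.196], 0.19)]
top vial_d_mid [([0.651, -0.144, 0.035], 0.63)]
scene vial_a_mid []
scene vial_b_mid []
scene vial_d_mid [([0.647, -0.14, 0.033], 0.46)]
```

View pics/s4.png

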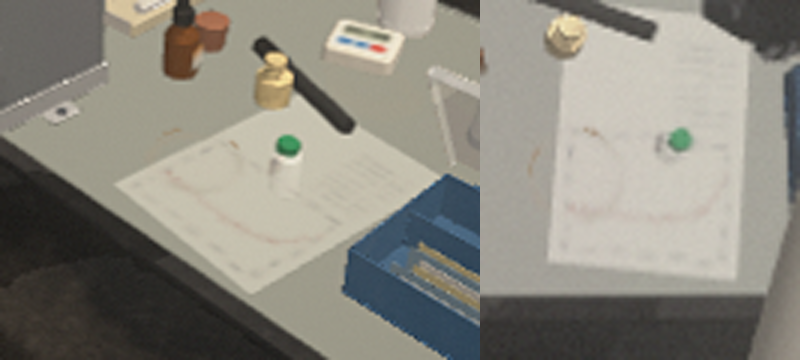

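Emit:
servo_tool:
  moves:
    - [[0,0,0],[0.001,0,0.02],60]
    - [[0,0,0],[0,0,0.04],60]
    - [[0,0,0],[0,0,0.05],60]
    - [[0,0,0],[0,0,0.05],60]
    - [[0,0,0],[0,0,0.05],60]
    - [[0,0,0],[0,0,0.035],60]
    - [[0,0,0],[0,0,0.02],60]
    - [[0,0,0],[0,0,0.01],60]
    - [[0,0,0],[0,0,0],60]

```text
time: 29.9
ee_pos: [0.6466, -0.1417, 0.0101]
tcp_rot: [-179.9, -0.3, 176.7]
wrist_force: [-0.4, 1.0, -0.7]
opening: 0.0514
grasp_force: 0.0
```

Emit:
servo_tool:
  moves:
    - [[0,0,0],[0,0,0],0]
    - [[0,0,0],[0,0,0],0]
    - [[0,0,0],[0,0,0],0]
    - [[0,0,0],[0,0,0],0]
    - [[0,0,0],[0,0,0],0]
    - [[0,0,0],[0,0,0],0]
    - [[0,0,0],[0,0,0],0]

```text
time: 30.6
ee_pos: [0.6484, -0.1421, 0.0132]
tcp_rot: [-179.9, -0.0, 176.7]
wrist_force: [0.1, -0.2, 6.9]
opening: 0.0194
grasp_force: 39.0
```

Emit:
servo_tool:
  moves:
    - [[0,0,0],[0,0,-0.03],0]
    - [[0,0,0],[0,0,-0.05],0]
    - [[0,0,0],[0,0,-0.05],0]
    - [[0,0,0],[0,0,-0.05],0]
    - [[0,0,0],[0.02,0.03,-0.05],0]
    - [[0,0,0],[0.02,0.04,-0.03],0]
    - [[0,0,0],[0.02,0.05,0],0]
    - [[0,0,0],[0.01,0.05,0],0]
    - [[0,0,0],[0,0.05,0],0]
    - [[0,0,0],[0,0.024,0],0]
    - [[0,0,0],[0,0,0],0]
    - [[0,0,0],[0,0,0],0]

```text
time: 31.8
ee_pos: [0.5985, 0.093, 0.2597]
tcp_rot: [-179.9, -0.2, 176.7]
wrist_force: [0.6, 0.1, -0.1]
opening: 0.0194
grasp_force: 39.2
```

Run:
```python
from h import *
go([.594,.106,.135],176.7)
```

```text
shift now-axes [0.0049 0.0129 0.1247]  rot [-0.12 -0.16  0.03]  shift target-axes [0.0052 0.0127 0.1247]
```

Emit:
servo_tool:
  moves:
    - [[0,0,0],[0.005,0.013,0],0]
    - [[0,0,0],[0,0,0],0]
    - [[0,0,0],[0,0,0.03],0]
    - [[0,0,0],[0,0,0.02],0]
    - [[0,0,0],[0,0,0.015],0]
    - [[0,0,0],[0,0,0.015],0]
    - [[0,0,0],[0,0,0.015],0]
    - [[0,0,0],[0,0,0.015],0]
    - [[0,0,0],[0,0,0.013],0]
    - [[0,0,0],[0,0,0],0]
    - [[0,0,0],[0,0,0],0]

```text
time: 32.9
ee_pos: [0.5935, 0.1054, 0.1363]
tcp_rot: [-179.9, -0.2, 176.6]
wrist_force: [-1.7, -0.4, -1.0]
opening: 0.0194
grasp_force: 39.1
```

Emit:
servo_tool:
  moves:
    - [[0,0,0],[0,0,0],40]
    - [[0,0,0],[0,0,0],40]
    - [[0,0,0],[0,0,0],40]
    - [[0,0,0],[0,0,0],40]
    - [[0,0,0],[0,0,-0.04],40]
    - [[0,0,0],[0,0,-0.04],40]
    - [[0,0,0],[0,0,-0.04],40]
    - [[0,0,0],[0,0,0],0]
    - [[0,0,0],[0,0,0],0]
    - [[0,0,0],[0,0,0],0]
    - [[0,0,0],[0,0,0],0]
    - [[0,0,0],[0,0,0],0]

```text
time: 34.1
ee_pos: [0.594, 0.1059, 0.2553]
tcp_rot: [-179.9, -0.3, 176.7]
wrist_force: [0.2, 0.1, -0.2]
opening: 0.0003
grasp_force: 0.0
```

Emit:
servo_tool:
  moves:
    - [[0,0,0],[0,0,0.03],0]
    - [[0,0,0],[0,0,0.02],0]
    - [[0,0,0],[0,0,0.02],0]
    - [[0,0,0],[0,0,0.02],0]
    - [[0,0,0],[0,0,0.02],0]
    - [[0,0,0],[0,0,0],0]
    - [[0,0,0],[0,0,-0.04],0]
    - [[0,0,0],[0,0,-0.04],0]
    - [[0,0,0],[0,0,-0.05],0]
    - [[0,0,0],[0,0,-0.05],0]
    - [[0,0,0],[0,0,-0.05],0]
    - [[0,0,0],[0,0,0],0]

```text
time: 35.3
ee_pos: [0.5964, 0.1065, 0.3723]
tcp_rot: [180.0, 0.5, 176.7]
wrist_force: [0.2, 0.9, 0.5]
opening: -0.0
grasp_force: 0.0
```

Emit:
servo_tool:
  moves:
    - [[0,0,0],[0,-0.05,0],0]
    - [[0,0,0],[0,-0.05,0],0]
    - [[0,0,0],[-0.02,-0.05,0],0]
    - [[0,0,0],[-0.02,-0.05,0],0]
    - [[0,0,0],[0,-0.05,0],0]
    - [[0,0,0],[0,0,0],0]
    - [[0,0,0],[0,0,0],0]

```text
time: 36.0
ee_pos: [0.6183, -0.1395, 0.3648]
tcp_rot: [-179.9, -0.2, 176.5]
wrist_force: [0.1, -0.1, 0.2]
opening: 0.0003
grasp_force: 0.0
```

Run:
```python
from h import *
flap();vials()
im,_=camera("scene"); im2,_=camera("top"); im3,_=camera("wrist")
a=cv2.resize(im[:,:,::-1],(448,336)); b=cv2.resize(im2[70:270,60:460,::-1],(600,300),interpolation=2)
c=cv2.resize(im3[:,:,::-1],(340,255))
o=np.zeros((600,800,3),np.uint8);o[:300,:600]=b;o[300:600,:400]=cv2.resize(a,(400,300));o[300:600,400:]=cv2.resize(c,(400,300));cv2.imwrite("pics/s5.png",o)
print(get_obs()["ee_pos"])
```

```text
flap z [0.187 0.191 0.195 0.202 0.206]
top vial_a_mid [([0.45, 0.268, -0.001], 0.23), ([0.71, 0.015, 0.008], 0.2)]
top vial_b_mid [([0.71, 0.017, 0.009], 0.31)]
top vial_d_mid []
scene vial_a_mid []
scene vial_b_mid [([0.739, -0.061, 0.008], 0.37)]
scene vial_d_mid []
[ 0.6185379  -0.13796573  0.36526917]
```

View pics/s5.png

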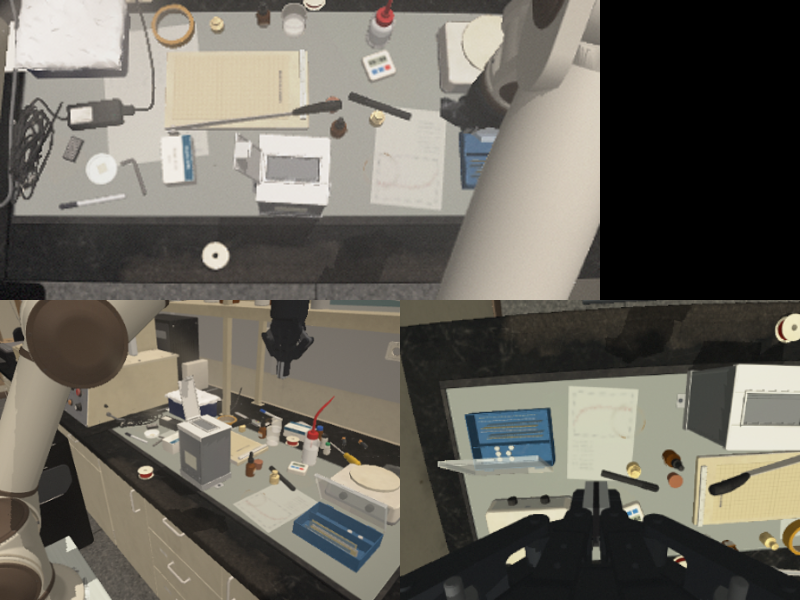

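Emit:
servo_tool:
  moves:
    - [[0,0,0],[0.01,0.03,0],0]
    - [[0,0,0],[0.01,0.05,0],0]
    - [[0,0,0],[0.01,0.05,0],0]
    - [[0,0,0],[0.01,0.05,0],0]
    - [[0,0,0],[0,0.05,0],0]
    - [[0,0,0],[0,0.05,0],0]
    - [[0,0,0],[0,0.05,0],0]
    - [[0,0,0],[0,0.04,0],0]
    - [[0,0,0],[0,0,0],0]
    - [[0,0,0],[0,0,0],0]

```text
time: 37.6
ee_pos: [0.6007, 0.2315, 0.3638]
tcp_rot: [-179.9, -0.2, 176.8]
wrist_force: [0.4, -0.5, 0.4]
opening: -0.0002
grasp_force: 0.0
```

Run:
```python
from h import *
flap(); print(get_obs()["ee_pos"]); go([.6005,.236,.300],176.7)
```

```text
flap z [0.187 0.191 0.195 0.202 0.206]
[0.600623   0.23040492 0.36445194]
shift now-axes [0.0002 0.0057 0.0644]  rot [-0.13 -0.2  -0.02]  shift target-axes [0.0004 0.0056 0.0645]
```

Emit:
servo_tool:
  moves:
    - [[0,0,0],[0,0.008,0],0]
    - [[0,0,0],[0,0,0.02],0]
    - [[0,0,0],[0,0,0.02],0]
    - [[0,0,0],[0,0,0.02],0]
    - [[0,0,0],[0,0,0],0]
    - [[0,0,0],[0,-0.015,0],0]
    - [[0,0,0],[0,-0.015,0],0]
    - [[0,0,0],[0,-0.015,0],0]
    - [[0,0,0],[0,-0.01,0],0]
    - [[0,0,0],[0,-0.01,0],0]
    - [[0,0,0],[0,0,0],0]

```text
time: 38.75
ee_pos: [0.5972, 0.1721, 0.3059]
tcp_rot: [-179.9, -0.1, 176.6]
wrist_force: [1.1, 0.2, 6.1]
opening: -0.0003
grasp_force: 2.7
```

```bash
cat >> h.py <<'E'
def cov():
    print(get_obs()["ee_pos"],get_obs()["wrist_force"])
    for c in("scene","top"):
        snap(c)
        print(c,[(np.round(w(c,r["xyz"]),3).tolist(),round(r["score"],2)) for r in mark_of("cover_edge",c)])
E
python3 -c "
from h import *
cov()"
```

```text
[0.59724183 0.172095   0.30594847] [1.13065876 0.23054742 6.1377262 ]
scene [([0.595, 0.198, 0.317], 0.75), ([0.599, 0.169, 0.203], 0.4), ([0.592, 0.116, 0.198], 0.31)]
top []
```

```bash
python3 -c "
from h import *
im,d=snap('scene');a=cv2.resize(im[40:240,180:340,::-1],(480,600),interpolation=2)
im,d=snap('wrist');b=cv2.resize(im[:,:,::-1],(320,240));o=np.zeros((600,800,3),np.uint8);o[:,:480]=a;o[:240,480:]=b
cv2.imwrite('pics/s6.png',o)"
```

```text
(no output)
```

View pics/s6.png

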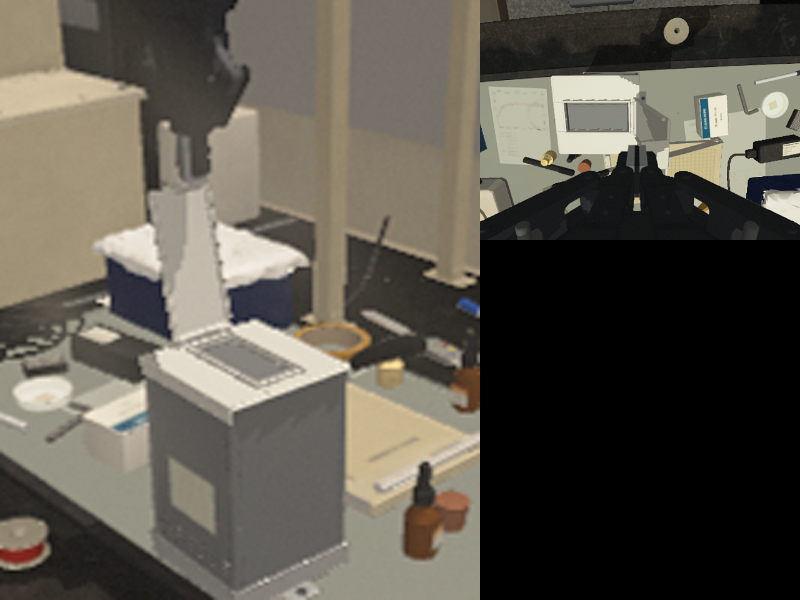

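Emit:
servo_tool:
  moves:
    - [[0,0,0],[0,0,-0.005],0]
    - [[0,0,0],[0,0,-0.005],0]
    - [[0,0,0],[0,0,0],0]

```text
time: 39.35
ee_pos: [0.5972, 0.1738, 0.3152]
tcp_rot: [-179.9, -0.2, 176.7]
wrist_force: [0.7, 1.2, -0.8]
opening: -0.0003
grasp_force: 0.0
```

Run:
```python
from h import *
cov()
for c in("scene","top"):
    im,d=snap(c);P=cloud(c,d)
    m=(abs(P[...,0]-.597)<.035)&(P[...,1]>.05)&(P[...,1]<.26)&(P[...,2]>.215)&(P[...,2]<.345)&(im.mean(2)>110)
    Q=P[m]
    for z in np.arange(.22,.345,.01):
        q=Q[abs(Q[:,2]-z)<.005]; 
        if len(q): print(c,round(z,3),len(q),np.median(q,0).round(3))
```

```text
[0.59720252 0.17375106 0.31523954] [ 0.6599914   1.20211089 -0.84084646]
scene [([0.598, 0.211, 0.318], 0.74)]
top []
scene 0.22 84 [0.595 0.177 0.22 ]
scene 0.23 85 [0.597 0.18  0.23 ]
scene 0.24 85 [0.596 0.182 0.24 ]
scene 0.25 89 [0.598 0.186 0.25 ]
scene 0.26 89 [0.599 0.188 0.26 ]
scene 0.27 87 [0.596 0.191 0.27 ]
scene 0.28 95 [0.598 0.194 0.28 ]
scene 0.29 87 [0.598 0.197 0.29 ]
scene 0.3 88 [0.599 0.2   0.3  ]
scene 0.31 90 [0.597 0.202 0.31 ]
scene 0.32 45 [0.588 0.204 0.318]
scene 0.33 40 [0.596 0.184 0.33 ]
scene 0.34 20 [0.592 0.169 0.343]
```

Run:
```python
from h import *
o=get_obs();print(o["ee_pos"])
im,d=snap("scene");P=cloud("scene",d)
m=(abs(P[...,0]-.597)<.03)&(abs(P[...,1]-.174)<.05)&(P[...,2]>.29)&(P[...,2]<.40)
Q=P[m]; g=im.mean(2)[m]
for z in np.arange(.30,.40,.008):
    k=abs(Q[:,2]-z)<.004; q=Q[k]
    if len(q): print(round(z,3),len(q),q.min(0).round(3),q.max(0).round(3),np.median(q,0).round(3),g[k].mean().round())
```

```text
[0.59704531 0.17350621 0.31445542]
0.3 74 [0.568 0.192 0.296] [0.626 0.204 0.304] [0.597 0.2   0.3  ] 163.0
0.308 73 [0.568 0.196 0.304] [0.627 0.206 0.312] [0.595 0.202 0.308] 159.0
0.316 56 [0.568 0.198 0.312] [0.625 0.209 0.32 ] [0.591 0.204 0.315] 158.0
0.324 27 [0.573 0.182 0.32 ] [0.607 0.208 0.328] [0.589 0.192 0.324] 129.0
0.332 33 [0.584 0.18  0.328] [0.609 0.191 0.336] [0.595 0.184 0.332] 146.0
0.34 13 [0.586 0.166 0.337] [0.604 0.184 0.343] [0.592 0.169 0.342] 130.0
0.348 34 [0.583 0.16  0.344] [0.604 0.182 0.352] [0.587 0.167 0.348] 99.0
0.356 41 [0.583 0.159 0.352] [0.603 0.181 0.36 ] [0.588 0.164 0.356] 89.0
0.364 37 [0.582 0.158 0.36 ] [0.599 0.18  0.368] [0.587 0.166 0.364] 89.0
0.372 40 [0.583 0.158 0.368] [0.599 0.18  0.376] [0.588 0.165 0.372] 91.0
0.38 37 [0.581 0.154 0.377] [0.6   0.183 0.384] [0.587 0.164 0.381] 82.0
0.388 67 [0.579 0.139 0.385] [0.605 0.203 0.392] [0.584 0.164 0.389] 72.0
0.396 101 [0.581 0.134 0.392] [0.605 0.212 0.4  ] [0.585 0.16  0.396] 67.0
```

Emit:
servo_tool:
  moves:
    - [[0,0,0],[0,0,-0.03],0]
    - [[0,0,0],[-0.002,0.03,0],0]
    - [[0,0,0],[-0.002,0.036,0],0]
    - [[0,0,0],[0,0,0],0]
    - [[0,0,0],[0,0,0.03],0]
    - [[0,0,0],[0,0,0.02],0]
    - [[0,0,0],[0,0,0.017],0]
    - [[0,0,0],[0,0,0],0]
    - [[0,0,0],[0,0,0],0]

```text
time: 40.6
ee_pos: [0.6046, 0.2388, 0.2783]
tcp_rot: [-179.9, -0.2, 176.6]
wrist_force: [1.0, 0.5, -0.3]
opening: 0.0003
grasp_force: 0.0
```

Emit:
servo_tool:
  moves:
    - [[0,0,0],[0,-0.012,0],0]
    - [[0,0,0],[0,-0.012,0],0]
    - [[0,0,0],[0,-0.012,0],0]
    - [[0,0,0],[0,-0.012,0],0]
    - [[0,0,0],[0,-0.012,0],0]
    - [[0,0,0],[0,-0.005,0],0]
    - [[0,0,0],[0,0,0],0]
    - [[0,0,0],[0,0,0],0]

```text
time: 41.4
ee_pos: [0.6011, 0.1743, 0.2778]
tcp_rot: [-179.9, -0.2, 176.6]
wrist_force: [-0.2, 0.3, -0.5]
opening: -0.0001
grasp_force: 0.2
```

```bash
cat >> h.py <<'E'
def cov2():
    o=get_obs();print(o["ee_pos"],o["wrist_force"])
    im,d=snap("scene");P=cloud("scene",d)
    m=(abs(P[...,0]-.597)<.035)&(P[...,1]>.03)&(P[...,1]<.26)&(P[...,2]>.208)&(P[...,2]<.345)&(im.mean(2)>110)
    Q=P[m]
    for z in np.arange(.21,.345,.015):
        q=Q[abs(Q[:,2]-z)<.005]
        if len(q): print(round(z,3),len(q),np.median(q,0).round(3))
E
python3 -c "
from h import *
cov2()"
```

```text
[0.60105413 0.17425825 0.27778858] [-0.24397924  0.29584352 -0.45251424]
0.21 43 [0.596 0.172 0.211]
0.225 74 [0.597 0.17  0.225]
0.24 78 [0.595 0.168 0.24 ]
0.255 74 [0.597 0.166 0.255]
0.27 72 [0.596 0.164 0.27 ]
0.285 82 [0.595 0.162 0.285]
0.3 84 [0.595 0.16  0.3  ]
0.315 53 [0.582 0.159 0.314]
0.33 74 [0.591 0.145 0.328]
```

Emit:
servo_tool:
  moves:
    - [[0,0,0],[0.002,-0.014,0.003],0]
    - [[0,0,0],[0.002,-0.014,0.004],0]
    - [[0,0,0],[0,-0.013,0.005],0]
    - [[0,0,0],[0,-0.01,0.007],0]
    - [[0,0,0],[0,-0.01,0.008],0]
    - [[0,0,0],[0,-0.011,0.008],0]
    - [[0,0,0],[0,-0.012,0.008],0]
    - [[0,0,0],[0,0,0],0]

```text
time: 42.25
ee_pos: [0.5917, 0.0895, 0.2338]
tcp_rot: [-179.9, -0.3, 176.6]
wrist_force: [0.1, -0.0, 1.3]
opening: -0.0002
grasp_force: 0.4
```

```bash
python3 -c "
from h import *
cov2()"
```

```text
[0.5916543  0.08949591 0.23382702] [ 0.1245479  -0.03387164  1.25438534]
0.21 13 [0.569 0.162 0.21 ]
0.225 21 [0.567 0.136 0.224]
0.24 15 [0.565 0.114 0.24 ]
0.255 70 [0.586 0.057 0.255]
0.27 53 [0.584 0.068 0.268]
0.285 13 [0.582 0.084 0.286]
0.3 6 [0.579 0.09  0.3  ]
0.315 6 [0.58  0.126 0.314]
0.33 5 [0.58  0.136 0.329]
```

Emit:
servo_tool:
  moves:
    - [[0,0,0],[0,-0.009,0.01],0]
    - [[0,0,0],[0,-0.008,0.01],0]
    - [[0,0,0],[0,-0.004,0.01],0]
    - [[0,0,0],[0,-0.003,0.009],0]
    - [[0,0,0],[0,0,0.003],0]
    - [[0,0,0],[0,0,0],0]
    - [[0,0,0],[0,0,0],0]

```text
time: 43.0
ee_pos: [0.5904, 0.0667, 0.1934]
tcp_rot: [-179.9, -0.2, 176.7]
wrist_force: [-0.7, -0.7, 2.0]
opening: 0.0004
grasp_force: 0.5
```

Emit:
servo_tool:
  moves:
    - [[0,0,0],[0,-0.002,0.003],0]
    - [[0,0,0],[0,0,0.003],0]
    - [[0,0,0],[0,0,0],0]
    - [[0,0,0],[0,0,0],0]

```text
time: 43.4
ee_pos: [0.5904, 0.0645, 0.187]
tcp_rot: [-179.9, -0.2, 176.7]
wrist_force: [0.7, 0.4, 0.7]
opening: -0.0
grasp_force: 0.6
```

Emit:
servo_tool:
  moves:
    - [[0,0,0],[0,0,0.002],0]
    - [[0,0,0],[0,0,0],0]
    - [[0,0,0],[0,0,0],0]

```text
time: 43.7
ee_pos: [0.5904, 0.0644, 0.185]
tcp_rot: [-179.9, -0.2, 176.6]
wrist_force: [1.7, -0.8, 2.6]
opening: 0.0002
grasp_force: 1.5
```

Emit:
servo_tool:
  moves:
    - [[0,0,0],[0,0,0.002],0]
    - [[0,0,0],[0,0,0],0]
    - [[0,0,0],[0,0,0],0]

```text
time: 44.0
ee_pos: [0.59, 0.0646, 0.1824]
tcp_rot: [-179.9, -0.3, 176.7]
wrist_force: [0.2, 0.2, 0.1]
opening: -0.0001
grasp_force: 0.0
```

Emit:
servo_tool:
  moves:
    - [[0,0,0],[0,0,0.002],0]
    - [[0,0,0],[0,0,0],0]
    - [[0,0,0],[0,0,0],0]

```text
time: 44.3
ee_pos: [0.5902, 0.0645, 0.1809]
tcp_rot: [-179.9, -0.2, 176.7]
wrist_force: [-0.9, 1.0, 0.8]
opening: 0.0
grasp_force: 0.6
```

Emit:
servo_tool:
  moves:
    - [[0,0,0],[0,0,0.001],0]
    - [[0,0,0],[0,0,0],0]
    - [[0,0,0],[0,0,0],0]

```text
time: 44.6
ee_pos: [0.5902, 0.0645, 0.1801]
tcp_rot: [-179.9, -0.2, 176.7]
wrist_force: [-2.2, 0.1, 1.9]
opening: -0.0001
grasp_force: 1.3
```

Emit:
servo_tool:
  moves:
    - [[0,0,0],[0,0,0.001],0]
    - [[0,0,0],[0,0,0],0]
    - [[0,0,0],[0,0,0.001],0]
    - [[0,0,0],[0,0,0],0]
    - [[0,0,0],[0,0,0],0]

```text
time: 45.1
ee_pos: [0.5903, 0.0645, 0.1785]
tcp_rot: [-179.9, -0.1, 176.7]
wrist_force: [-3.1, -0.3, 6.8]
opening: -0.0001
grasp_force: 3.1
```

```bash
python3 -c "
from h import *
print(get_obs()['ee_pos'],get_obs()['wrist_force'])
for c in('scene','top'):
    im,d=snap(c);P=cloud(c,d)
    for y in (.055,.07,.09,.11,.13,.15):
        m=(abs(P[...,0]-.593)<.028)&(abs(P[...,1]-y)<.006)&(P[...,2]>.18)&(P[...,2]<.24)&(im.mean(2)>110)
        print(c,y,m.sum(),np.median(P[m][:,2]).round(4) if m.sum() else '')
"
```

```text
[0.59028598 0.06449826 0.17851748] [-3.11269674 -0.26832749  6.7996155 ]
scene 0.055 121 0.2043
scene 0.07 34 0.2054
scene 0.09 29 0.2061
scene 0.11 46 0.2064
scene 0.13 52 0.2065
scene 0.15 49 0.2066
top 0.055 0 
top 0.07 0 
top 0.09 22 0.2059
top 0.11 53 0.2065
top 0.13 88 0.2062
top 0.15 108 0.206
```

Emit:
servo_tool:
  moves:
    - [[0,0,0],[0,0,0.001],0]
    - [[0,0,0],[0,0,0],0]
    - [[0,0,0],[0,0,0.001],0]
    - [[0,0,0],[0,0,0],0]
    - [[0,0,0],[0,0,0],0]

```text
time: 45.7
ee_pos: [0.5904, 0.0645, 0.1771]
tcp_rot: [-179.9, -0.1, 176.7]
wrist_force: [-4.0, -0.1, 8.7]
opening: 0.0
grasp_force: 4.7
```

Emit:
servo_tool:
  moves:
    - [[0,0,0],[0,0,0.001],0]
    - [[0,0,0],[0,0,0],0]
    - [[0,0,0],[0,0,0],0]

```text
time: 46.0
ee_pos: [0.5904, 0.0645, 0.1763]
tcp_rot: [-179.9, -0.1, 176.7]
wrist_force: [-3.9, 0.4, 10.5]
opening: -0.0002
grasp_force: 5.5
```

Emit:
servo_tool:
  moves:
    - [[0,0,0],[0,0,0.001],0]
    - [[0,0,0],[0,0,0.001],0]
    - [[0,0,0],[0,0,0.001],0]
    - [[0,0,0],[0,0,0],0]
    - [[0,0,0],[0,0,0],0]

```text
time: 46.5
ee_pos: [0.5905, 0.0646, 0.1742]
tcp_rot: [-179.9, -0.0, 176.7]
wrist_force: [-5.5, -0.3, 15.0]
opening: 0.0003
grasp_force: 7.9
```

Emit:
servo_tool:
  moves:
    - [[0,0,0],[0,0,-0.01],0]
    - [[0,0,0],[0,0,-0.01],0]
    - [[0,0,0],[0,0,-0.02],0]
    - [[0,0,0],[0,-0.02,-0.04],0]
    - [[0,0,0],[0,-0.04,-0.04],0]
    - [[0,0,0],[0,-0.05,0],0]
    - [[0,0,0],[0,-0.05,0],0]
    - [[0,0,0],[0,0,0],0]
    - [[0,0,0],[0,0,0],0]

```text
time: 47.4
ee_pos: [0.5816, -0.0917, 0.2873]
tcp_rot: [-179.9, -0.2, 176.5]
wrist_force: [-0.5, 0.7, 0.7]
opening: -0.0003
grasp_force: 0.0
```

```bash
python3 -c "
from h import *
print(get_obs()['ee_pos'],get_obs()['wrist_force'])
for c in('scene','top'):
    im,d=snap(c);P=cloud(c,d)
    for y in (.055,.07,.09,.11,.13,.15):
        m=(abs(P[...,0]-.593)<.028)&(abs(P[...,1]-y)<.006)&(P[...,2]>.18)&(P[...,2]<.34)&(im.mean(2)>110)
        print(c,y,m.sum(),np.median(P[m][:,2]).round(4) if m.sum() else '')
vials()
im,d=snap('scene');cv2.imwrite('pics/s7.png',cv2.resize(im[:,:,::-1],(800,600)))
"
```

```text
[ 0.58157038 -0.09168265  0.28730281] [-0.50516765  0.66589083  0.66246774]
scene 0.055 98 0.2076
scene 0.07 58 0.2085
scene 0.09 50 0.2087
scene 0.11 53 0.2082
scene 0.13 52 0.2083
scene 0.15 44 0.2076
top 0.055 85 0.2077
top 0.07 89 0.2089
top 0.09 105 0.2081
top 0.11 105 0.2081
top 0.13 89 0.2081
top 0.15 110 0.2075
top vial_a_mid []
top vial_b_mid [([0.6, 0.174, 0.204], 0.26)]
top vial_d_mid []
scene vial_a_mid []
scene vial_b_mid []
scene vial_d_mid []
```

View pics/s7.png

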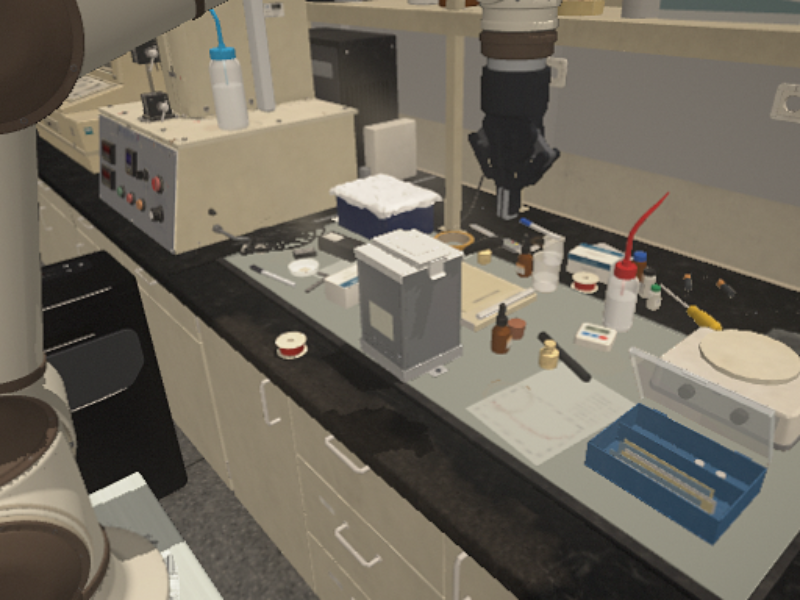

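Cover stays flat and shut by itself with the tab caught on the rim (about (437,268)). The bench is clear of vials and nothing touches the gripper. Handing in.

```bash
python3 -c "
from h import *
print(job_done())"
```

```text
the job is handed in; nothing more can be done
None
```

I put all four vials I found on the bench (a, b, c and d; no e or f seen) in the bin; the flap closed, the cover snapped and stayed shut, and I handed the job in at about 48 s with no verdict returned.

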